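# Stand the fallen pillar up in its carrier bin and latch it

## Robot

A 6-joint arm with a two-finger parallel gripper is mounted at the origin on a cart in front of the work surface, level with it; the furniture and walls round the work are solid. World frame = base frame: x ahead of the robot, y to its left, z up, the work surface at z = 0. Lengths are in m, angles in rad, forces in N, time in s.
With the tool pointing down it reaches from about 0.35 to 0.975 m from the base axis. Payload 4.9 kg.
Tool frame: the origin (TCP) lies on the centre line of the jaws, within the pads' length; the fingertips stand ctrl.nose_length ahead of it and the grasp point (between the pads) lies 2 mm behind it (ctrl.nose_length is the distance from the TCP to the fingertips, in m); z points along the fingers, y is the direction in which the jaws open and shut (so a half turn about z gives the same grasp; the last joint's range is limited). The gripper opens to 85 mm and grips with 20 to 120 N. Pads are 22 mm wide; open, the fingers measure 114 mm over their backs; the gripper's body (76 mm by 85 mm) begins 54 mm behind the grasp point. The pads swing forward as they close: fully open they stand 13 mm farther back than shut.
Start: joints at [1.134, 0.053, 1.613, -0, 1.476, -0.119], TCP at [0.195, 0.594, 0.248] pointing down, gripper open.
Joint ranges: [-3.01, 3.01], [-1.01, 2.22], [0.06, 2.58], [-1.02, 4.17], [0.09, 2.62], [-3.14, 3.14]. Speed limits (rad/s): [2.57, 2.57, 3.14, 3.14, 3.14, 3.14].

## Interface

Orientations are given as a rotation vector (axis times angle).
In Python, from station import sensors, get_image, order, ctrl gives the robot as it stands.
- The arm moves only by the tool move_arm, never from a script. Its argument "increments" is a list of rows, each a list of 5 numbers: the shift along the tool's x, y, z in cm, then the turn about the tool's z in degrees, then the finger opening in cm, from 0 to 8.54. In form: [[dx, dy, dz, twist, gripper], ...]. A call has 1 to 5 rows; each row is the pose to reach, as a shift and turn from the pose commanded when the call began, along the tool's axes at that moment; what a row does not reach only later rows make up. A row lasts 1/8 s, in which the tool goes at most 62.5 mm and 10.7 degrees, less where a joint would pass 70% of its speed; a pose out of reach is approached as far as the arm can. A call with a gripper value outside its range is refused whole. The fingers move at their own pace and stop on an object; "newtons" is the grip in N (left out, the last holds). Time passes only in rows, so rows that repeat a pose let the fingers close. It gives the time, the measured TCP pose, the force and the opening at its end, in the units of the state.
- sensors.get_obs(): the state, without advancing time (a new reading comes with each control period).
- get_image(name): name is "scene" or "top" or "wrist"; returns a dict with "image" (480x640x3 uint8, red, green, blue), "K" (3x3 intrinsics, pixels), "R" (3x3) and "t" (3): a world point X has camera coordinates R X + t. Camera axes: x right, y down, z forward; pixel columns grow to the right and rows downward; lengths in m; the calibration is good to about 2 mm. A picture is of the moment at which its call begins. There is no depth.
- order.finish_job(): hands the job in, once; it reports no verdict.
The state is a dict: "t": time; "q": joint angles; "dq": joint speeds; "effort": joint torques, N m; "tool_pos": TCP position; "tool_rot": TCP orientation; "contact_force": force on the tool from outside, world axes, zero at the start; "wrist_torque": the same for the moment, N m; "opening": finger opening in m.
Only numpy, scipy, OpenCV 4.12 (cv2) and the standard library are available. Lean on these libraries where they do the work, as an engineer would, in place of code of your own. Each camera call takes 0.05 s, during which the arm holds its last target.

## Task

The steel pillar has toppled over inside its deep carrier bin. Tip it back upright with its foot staying down at the bottom of the bin, standing squarely on the floor in the rubber V saddle of the far wall, and then push the spring keeper by its red knob until it snaps across in front of the pillar, so that it cannot fall again on the way to the optical table. Leave the small black optic box and the other things on the bench where they are.

Things in the scene. Friction and masses are not known exactly. Their poses are not given: they have to be found in the camera images.
- post: bright steel pillar, 0.35 to 0.7 kg, 207 mm long, round: radius 19 mm at the foot tapering to 16.5 mm at the head. Origin: centre of its foot face; z axis from foot to head. Starts leaning about 52 degrees: foot's lower edge on the bin floor, upper edge at the far wall, head between two 6 mm rubber strips on the near wall at rim height. Upright it stands alone; topples past 9 degrees.
- bin: deep open grey bin with dark rim, fixed to the bench. Origin: centre of its underside, on the bench; x from the near wall (robot side, card holder) to the far wall (saddle), y to the left, z up. Inside 186 (x) by 140 mm (y); walls 4 mm; weighted black plinth below; floor top at z = 30 mm, rim at z = 178 mm and 10 mm wide.
- saddle (a point): point on the bin floor where the foot centre belongs: 71 mm from the bin's origin along its x, y = 0, z = 30 mm; the foot then clears the far wall by 3 mm. Above it, z = 131 to 165 mm, a rubber-faced V on the far wall, open towards the robot, takes the pillar's round side and centres it.
- keeper_hinge (a point): vertical hinge axis of the keeper, on the rim of the left wall at bin x = 44, y = 72 mm, at the bar's height (190 mm). The post for its spring stands outside that wall at bin x = 67, y = 88 mm, up to z = 206 mm.
- keeper (a joint): angle of the keeper, a flat steel bar over the rim (z = 187 to 194 mm, 102 mm long). 0 = open stop: bar points to the bin's -x, 20 degrees out to the left. Turns anticlockwise from above to 1.92 rad = closed stop: straight across along -y, 5 mm in front of a seated pillar. Its spring resists (2 to 3 N at the knob) up to dead centre at 0.96 rad, then throws the bar to the other stop.
- keeper_knob (a point): middle of the upright red knob on the keeper bar: 16 mm across, spanning z = 194 to 224 mm above the bench (this point at 210 mm), 80 mm from the hinge axis along the bar.
- black_box: bystander, leave alone: small closed black optic box, 50 x 60 x 30 mm; origin at the centre of its underside

How it is judged:
By the outcome, as a careful person would: the job done as asked, in the order asked, and still so for the second after the job is handed in, with the robot touching nothing.
It also fails if it takes over 45 s, if anything falls off the work surface, if the arm or the gripper's body presses on something with over 40 N, if the wrist force passes 120 N, or if a joint passes its speed limit or range.

## Working session

There is one attempt and no reset: what is moved stays moved. The work goes in short steps, Python scripts to look and compute and a tool call to move; the robot and the scene stay as the last step left them, time stands still between calls to the robot, and variables do not carry over. Pictures are saved under pics/ and viewed, and the job is handed in when it is done.

Besides the shell and the picture viewer there is one more tool, called after "Request:" as name(argument=value, ...), one argument or row to a line, values as JSON. move_arm: Moves the arm, as the interface text tells. Its arguments: {"type":"object","properties":{"increments":{"type":"array"},"newtons":{"type":"number"}},"required":["increments"]}

```bash
ls; mkdir -p pics; cat > h.py <<'E'
import numpy as np, cv2
from station import sensors, get_image, order, ctrl
def snap(n,f):
    d=get_image(n); cv2.imwrite('pics/'+f+'.png',cv2.cvtColor(d['image'],cv2.COLOR_RGB2BGR)); np.savez('pics/'+f+'.npz',**d); return d
def ray(d,u,v):
    R=np.array(d['R']);t=np.array(d['t']);K=np.array(d['K'])
    c=-R.T@t; r=R.T@np.linalg.inv(K)@np.array([u,v,1.]); return c,r/np.linalg.norm(r)
def onz(d,u,v,z):
    c,r=ray(d,u,v); return c+r*(z-c[2])/r[2]
def proj(d,X):
    p=np.array(d['K'])@(np.array(d['R'])@np.array(X)+np.array(d['t'])); return p[:2]/p[2]
E
python3 - <<'E'
from h import *
print(sensors.get_obs(), ctrl.nose_length)
for n in ['scene','top','wrist']:
    d=snap(n,n+'0'); print(n,-d['R'].T@d['t'])
E
```

```text
pics
{'t': 0.0, 'q': array([ 1.13398545e+00,  5.33638730e-02,  1.61428355e+00,  1.85591777e-05,
        1.47598857e+00, -1.18986295e-01]), 'dq': array([ 9.70879814e-06,  1.97079337e-04,  1.26314483e-03, -5.68027684e-04,
        8.05709688e-04,  7.02508725e-04]), 'effort': array([-1.23474110e-03, -3.93686700e+01, -3.70175564e+01, -1.57153727e-04,
        6.88363143e-03,  3.21727924e-06]), 'tool_pos': array([0.19505258, 0.59317314, 0.24706487]), 'tool_rot': array([-4.97050119e-01, -3.10143559e+00,  3.07799674e-03]), 'contact_force': array([0.30323638, 0.26541381, 0.16514896]), 'wrist_torque': array([-0.01134937,  0.04476517, -0.00374324]), 'opening': 0.08533944721475399} 0.017
scene [ 0.05032131 -0.69576883  0.83093988]
top [0.47763371 0.00879641 0.99261354]
wrist [0.12301861 0.61748034 0.37373142]
```

View pics/scene0.png

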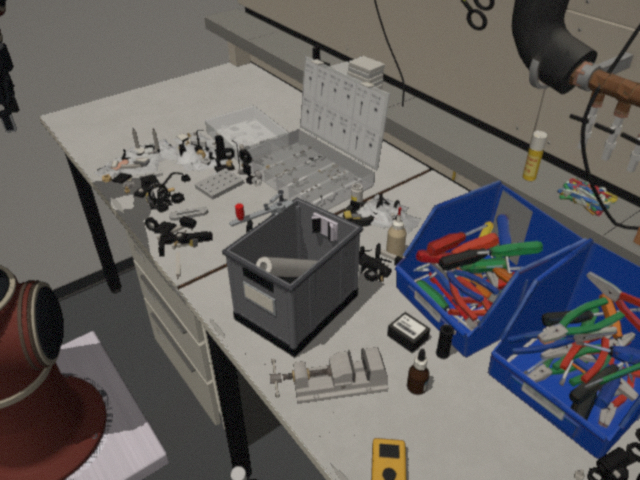

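View pics/top0.png

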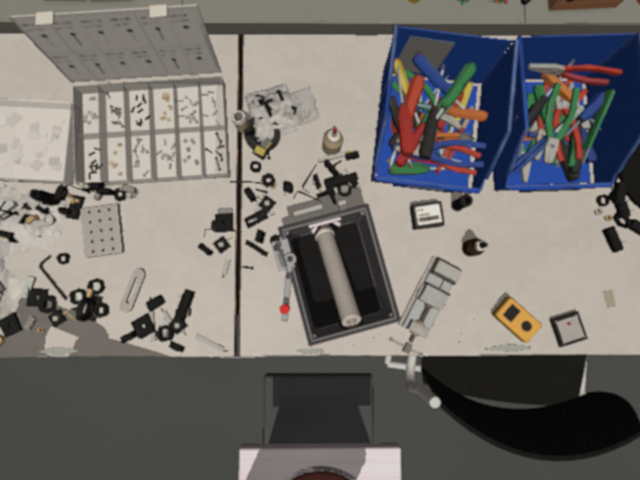

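View pics/wrist0.png

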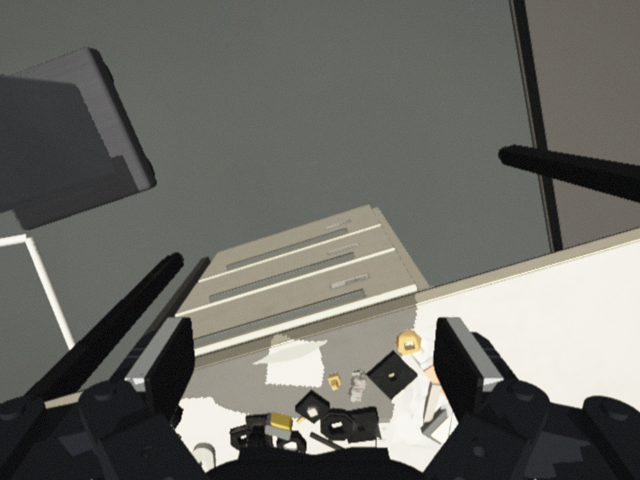

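The scene and top views show the bin around (337,275) in the top image, turned by roughly 15°. The pillar's head is at about (349,320) and the red knob at (284,309). I'll zoom in.

```bash
python3 - <<'E'
from h import *
im=cv2.imread('pics/top0.png')[190:355,255:415]; cv2.imwrite('pics/topz.png',cv2.resize(im,None,fx=3.6,fy=3.6,interpolation=cv2.INTER_CUBIC))
im=cv2.imread('pics/scene0.png')[190:360,210:370]; cv2.imwrite('pics/scz.png',cv2.resize(im,None,fx=3.5,fy=3.5,interpolation=cv2.INTER_CUBIC))
E
```

```text
(no output)
```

View pics/topz.png

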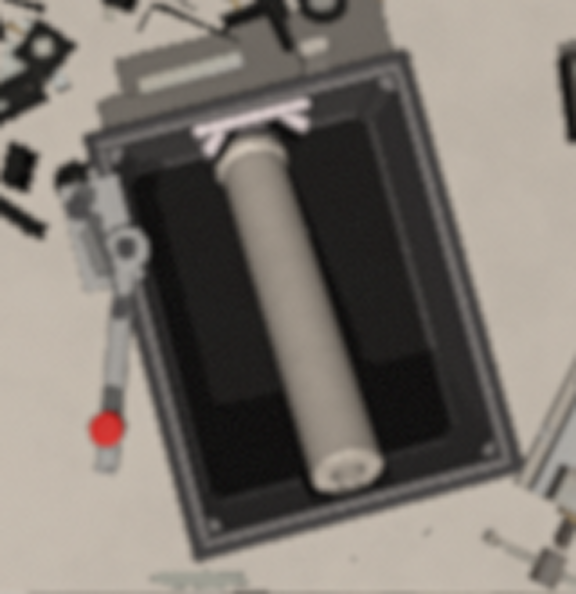

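View pics/scz.png

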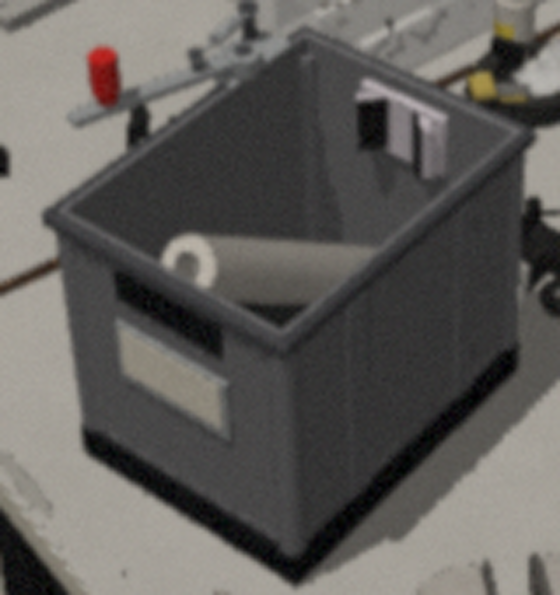

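```bash
cat > m.py <<'E'
from h import *
d=np.load('pics/top0.npz')
f=lambda u,v:(255+(u+.5)/3.6-.5,190+(v+.5)/3.6-.5)
C=[onz(d,*f(*p),.178) for p in [(198,560),(520,465),(405,50),(88,135)]]
for c in C: print(c)
C=np.array(C); o=C.mean(0); ax=(C[2]+C[3]-C[0]-C[1]); yaw=np.arctan2(ax[1],ax[0]); ay=(C[0]+C[3]-C[1]-C[2]); yaw2=np.arctan2(-ay[0],ay[1])
print(o,np.degrees(yaw),np.degrees(yaw2),[np.linalg.norm(C[i]-C[i-1]) for i in range(4)])
im=d['image'].astype(int); m=(im[...,0]>150)&(im[...,1]<70)&(im[...,2]<70)
vs,us=np.nonzero(m); s=(us>260)&(us<300)&(vs>295)&(vs<325); u,v=us[s].mean(),vs[s].mean(); k=onz(d,u,v,.215)
yaw=(yaw+yaw2)/2;R=np.array([[np.cos(yaw),-np.sin(yaw)],[np.sin(yaw),np.cos(yaw)]])
print('knob',u,v,k,'binframe',R.T@(k-o)[:2])
h=onz(d,*f(127,247),.19); print('hinge',R.T@(h-o)[:2], 'knob exp',np.array([.044,.072])+.08*np.array([-np.cos(np.radians(20)),np.sin(np.radians(20))]))
hd=onz(d,*f(345,470),.175); print('head',hd,R.T@(hd-o)[:2])
print('saddle',o[:2]+R@[.071,0])
s=np.load('pics/scene0.npz');g=lambda u,v:(210+(u+.5)/3.5-.5,190+(v+.5)/3.5-.5)
for p in [(45,215),(285,350),(533,130),(305,30)]:
  x=onz(s,*g(*p),.178);print('scene',x)
for p in [(190,264)]:
  # triangulate head centre with top
  c1,r1=ray(s,*g(*p));c2,r2=ray(d,*f(349,470))
  A=np.stack([r1,-r2],1);t=np.linalg.lstsq(A,c2-c1,rcond=None)[0];print('headtri',c1+t[0]*r1,c2+t[1]*r2, R.T@((c1+t[0]*r1+c2+t[1]*r2)/2-o)[:2])
E
python3 m.py
```

```text
[0.37114814 0.01866938 0.178     ]
[ 0.41341649 -0.12945199  0.178     ]
[ 0.60630423 -0.07879353  0.178     ]
[0.56649737 0.06970233 0.178     ]
[ 0.48934156 -0.02996845  0.178     ] 14.677814340974747 15.466983936279794 [np.float64(0.20190514124285658), np.float64(0.1540342645347797), np.float64(0.19942908262071266), np.float64(0.1537387629976896)]
knob 284.28846153846155 308.5192307692308 [0.43318933 0.05816993 0.215     ] binframe [-0.03130103  0.09970804]
hinge [0.04448899 0.07164223] knob exp [-0.03117541  0.09936161]
head [ 0.41125322 -0.04909666  0.175     ] [-0.08037603  0.00183589]
saddle [ 0.55789901 -0.01150566]
scene [0.37386615 0.0165215  0.178     ]
scene [ 0.41357256 -0.13398949  0.178     ]
scene [ 0.60924545 -0.0792718   0.178     ]
scene [0.56743008 0.06653922 0.178     ]
headtri [ 0.41394643 -0.05282477  0.17282562] [ 0.4110772  -0.05109307  0.17293207] [-0.07990503 -0.00125519]
```

```bash
cat >> h.py <<'E'
from scipy.spatial.transform import Rotation as Ro
O=np.array([.490,-.031]); YAW=np.radians(15.07)
B=np.array([[np.cos(YAW),-np.sin(YAW)],[np.sin(YAW),np.cos(YAW)]])
def b2w(x,y,z): return np.array([*(O+B@[x,y]),z])
def st():
    o=sensors.get_obs(); R=Ro.from_rotvec(o['tool_rot']).as_matrix(); p=o['tool_pos']
    print('t %.2f tcp'%o['t'],p.round(4),'bin',(B.T@(p[:2]-O)).round(4),'xang %.1f yang %.1f'%tuple(np.degrees([np.arctan2(R[1,0],R[0,0]),np.arctan2(R[1,1],R[0,1])])),'tilt',R[:,2].round(3),'F',o['contact_force'].round(1),'T',o['wrist_torque'].round(2),'open',round(o['opening'],4),'q6 %.2f'%o['q'][5])
    return p,R
def to(R,p,X): print('  delta cm',((R.T@(np.array(X)-p))*100).round(2))
E
python3 - <<'E'
from h import *
p,R=st()
g=b2w(-.0605,0,.30); print(g)
to(R,p,[.42,.30,.30]); to(R,p,g)
E
```

```text
t 0.15 tcp [0.1951 0.5933 0.2473] bin [-0.1225  0.6795] xang 161.8 yang 71.8 tilt [-0.001 -0.002 -1.   ] F [ 0.1 -0.7  0. ] T [ 0.01 -0.02  0.  ] open 0.0854 q6 -0.12
[ 0.43158066 -0.04672994  0.3       ]
  delta cm [-30.53 -20.84  -5.24]
  delta cm [-42.46 -53.42  -5.19]
```

Request:
move_arm(
  increments=[
    [-4.5,-3,-2.5,-6,8.5],
    [-9.5,-6.5,-5.2,-12,8.5],
    [-14.5,-10,-5.2,-18,8.5],
    [-19.5,-13.5,-5.2,-24,8.5],
    [-24.5,-17,-5.2,-30,8.5],
  ],
  newtons=20,
)

```text
t: 0.78
tool_pos: [0.3756, 0.3539, 0.3002]
tool_rot: [-0.329, 3.124, 0.0]
contact_force: [1.2, -0.0, -0.4]
opening: 0.0846
```

```bash
python3 - <<'E'
from h import *
p,R=st()
to(R,p,b2w(-.0605,0,.30))
E
```

```text
t 0.78 tcp [0.3756 0.3539 0.3002] bin [-0.0103  0.4014] xang -168.0 yang 102.0 tilt [ 0.  0. -1.] F [ 1.2 -0.  -0.4] T [ 0.03 -0.07  0.04] open 0.0846 q6 -1.17
  delta cm [ 2.860e+00 -4.035e+01  2.000e-02]
```

Request:
move_arm(
  increments=[
    [0.5,-6,0,-3.1,8.5],
    [1,-12,0,-3.1,8.5],
    [1.5,-18,0,-3.1,8.5],
    [2,-24,0,-3.1,8.5],
    [2.5,-30,0,-3.1,8.5],
  ],
)

```text
t: 1.4
tool_pos: [0.4114, 0.0551, 0.3002]
tool_rot: [-0.408, 3.114, -0.0]
contact_force: [0.0, -0.1, -0.3]
opening: 0.0851
```

```bash
python3 - <<'E'
from h import *
p,R=st()
to(R,p,b2w(-.0605,0,.30))
E
```

```text
t 1.40 tcp [0.4114 0.0551 0.3002] bin [-0.0535  0.1035] xang -165.1 yang 104.9 tilt [ 0.001 -0.    -1.   ] F [ 0.  -0.1 -0.3] T [-0.02  0.01  0.03] open 0.0851 q6 -1.88
  delta cm [  0.67 -10.35   0.02]
```

Request:
move_arm(
  increments=[
    [0.4,-5,0,0,8.5],
    [0.7,-10.35,0,0,8.5],
    [0.7,-10.35,0,0,8.5],
  ],
)

```text
t: 1.78
tool_pos: [0.4315, -0.0477, 0.2998]
tool_rot: [0.398, -3.115, -0.0]
contact_force: [-0.2, -0.3, 0.7]
opening: 0.0849
```

```bash
python3 - <<'E'
from h import *
p,R=st()
to(R,p,b2w(-.0605,0,.154))
snap('wrist','w1');snap('top','t1')
E
```

```text
t 1.77 tcp [ 0.4315 -0.0477  0.2998] bin [-0.0608 -0.0009] xang -165.4 yang 104.6 tilt [-0.001 -0.    -1.   ] F [-0.2 -0.3  0.7] T [ 0.03 -0.02 -0.03] open 0.0849 q6 -2.11
  delta cm [-0.05  0.09 14.58]
```

View pics/w1.png

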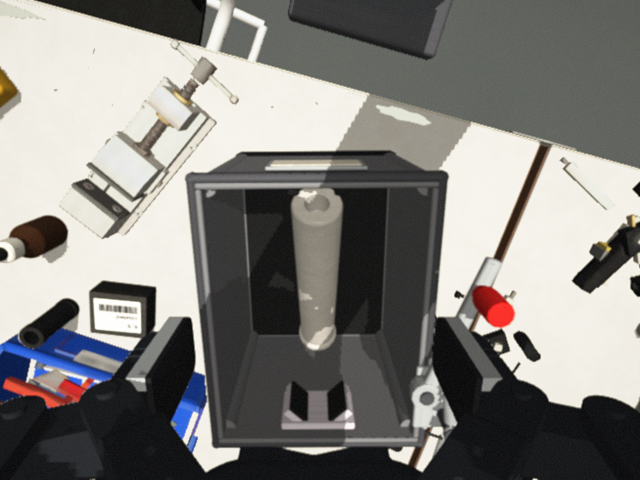

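```bash
python3 - <<'E'
from h import *
d=np.load('pics/w1.npz')
for p in [(187,175),(447,173),(430,444),(213,446)]:
  x=onz(d,*p,.178);print(x.round(4),(B.T@(x[:2]-O)).round(4))
x=onz(d,316,205,.1725);print('head',(B.T@(x[:2]-O)).round(4))
x=onz(d,318,343,.045);print('foot?',(B.T@(x[:2]-O)).round(4))
x=onz(d,318,385,.165);print('V',(B.T@(x[:2]-O)).round(4))
E
```

```text
[ 0.4124 -0.1314  0.178 ] [-0.101  -0.0767]
[0.3723 0.0189 0.178 ] [-0.1007  0.0788]
[0.5651 0.0759 0.178 ] [0.1003 0.0837]
[ 0.6073 -0.0801  0.178 ] [ 0.1005 -0.0779]
head [-0.0807  0.0004]
foot? [0.0949 0.0018]
V [0.0575 0.0008]
```

The wrist view confirms the pose: the near rim corners are at (187,175) and (447,173), the head at (316,205) and the V at (318,385). All of them agree with the bin frame to 1–2 mm. I'm descending around the pillar.

Request:
move_arm(
  increments=[
    [0,0.1,4,-0.4,8.5],
    [0,0.1,8,-0.4,8.5],
    [0,0.1,11.5,-0.4,8.5],
    [0,0.1,14.5,-0.4,8.5],
    [0,0.1,14.5,-0.4,8.5],
  ],
)

```text
t: 2.5
tool_pos: [0.4293, -0.042, 0.1526]
tool_rot: [0.421, -3.108, -0.004]
contact_force: [0.2, -0.1, -0.2]
opening: 0.085
```

```bash
python3 - <<'E'
from h import *
p,R=st()
to(R,p,b2w(-.0605,0,.154))
snap('scene','s2')
E
```

```text
t 2.50 tcp [ 0.4293 -0.042   0.1526] bin [-0.0615  0.0052] xang -164.6 yang 105.4 tilt [-0.006  0.002 -1.   ] F [ 0.2 -0.1 -0.2] T [-0.03  0.03  0.02] open 0.085 q6 -2.11
  delta cm [-0.09 -0.52 -0.14]
```

View pics/s2.png

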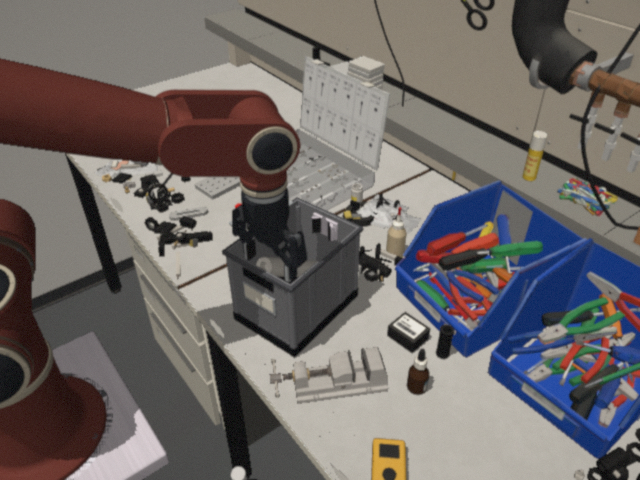

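The fingers straddle the pillar inside the bin, with the head visible at (268,265) between them. The TCP is 5 mm to the left, so I'm centring it before closing.

Request:
move_arm(
  increments=[
    [-0.1,-0.5,-0.1,0,8.5],
    [-0.1,-0.5,-0.1,0,8.5],
  ],
)

```text
t: 2.8
tool_pos: [0.4349, -0.0489, 0.1584]
tool_rot: [-0.418, 3.111, -0.002]
contact_force: [0.2, 0.7, 1.0]
opening: 0.0847
```

```bash
python3 - <<'E'
from h import *
p,R=st()
to(R,p,b2w(-.0605,0,.154))
E
```

```text
t 2.80 tcp [ 0.4349 -0.0489  0.1584] bin [-0.0579 -0.003 ] xang -164.7 yang 105.3 tilt [ 0.003 -0.001 -1.   ] F [0.2 0.7 1. ] T [-0.01 -0.   -0.01] open 0.0847 q6 -2.12
  delta cm [0.26 0.3  0.44]
```

Request:
move_arm(
  increments=[
    [0,0,0,0,8.5],
    [0,0,0,0,8.5],
  ],
)

```text
t: 3.05
tool_pos: [0.4337, -0.0487, 0.1567]
tool_rot: [-0.418, 3.113, -0.0]
contact_force: [0.4, 0.1, -0.3]
opening: 0.0851
```

```bash
python3 - <<'E'
from h import *
p,R=st()
to(R,p,b2w(-.0605,0,.154))
E
```

```text
t 3.05 tcp [ 0.4337 -0.0487  0.1567] bin [-0.0589 -0.0024] xang -164.7 yang 105.3 tilt [ 0.001 -0.    -1.   ] F [ 0.4  0.1 -0.3] T [-0.01 -0.02 -0.01] open 0.0851 q6 -2.12
  delta cm [0.16 0.24 0.27]
```

Request:
move_arm(
  increments=[
    [0.15,0.25,0.25,0,6],
    [0.15,0.25,0.25,0,4.5],
    [0.15,0.25,0.25,0,3.8],
    [0.15,0.25,0.25,0,3],
    [0.15,0.25,0.25,0,3],
  ],
  newtons=25,
)

```text
t: 3.68
tool_pos: [0.4314, -0.0464, 0.1538]
tool_rot: [0.418, -3.113, -0.001]
contact_force: [-1.1, 0.4, 0.5]
opening: 0.0322
```

```bash
python3 - <<'E'
from h import *
p,R=st()
to(R,p,b2w(-.0605,0,.154))
snap('scene','s3');snap('wrist','w3')
E
```

```text
t 3.67 tcp [ 0.4314 -0.0464  0.1538] bin [-0.0606  0.0003] xang -164.7 yang 105.3 tilt [-0.  0. -1.] F [-1.1  0.4  0.5] T [ 0.16  0.18 -0.02] open 0.0322 q6 -2.12
  delta cm [-0.01 -0.03 -0.02]
```

View pics/w3.png

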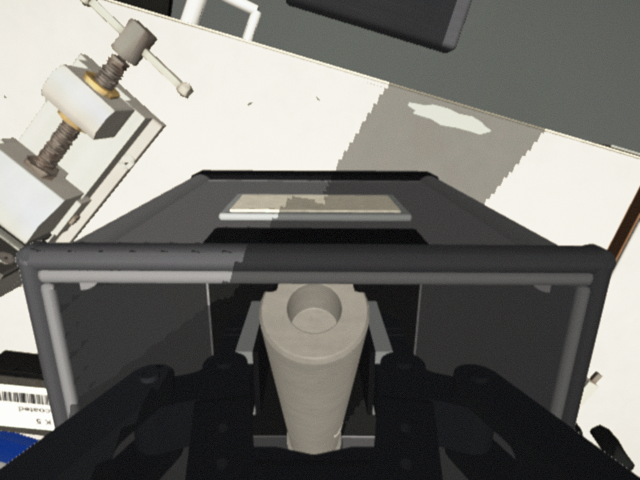

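The wrist view shows the head at (315,310) held centrally between the pads, with an opening of 32 mm. I'm computing the tipping arc about the foot edge.

```bash
python3 - <<'E'
from h import *
s=180.
def P(th,m): 
    t=np.radians(th); e=93-m-38*np.cos(t)
    return np.array([e+19*np.cos(t)-s*np.sin(t), 30+19*np.sin(t)+s*np.cos(t)])
P0=P(52,0);print(P0)
for th in np.arange(52,-.1,-3.25):
    m=3*min(1,(52-th)/30); d=(P(th,m)-P0)/10; print(th, 'tool dx %.2f dz %.2f'%(-d[0],-d[1]))
E
```

```text
[-60.53950368 155.79126988]
52.0 tool dx -0.00 dz -0.00
48.75 tool dx -0.54 dz -0.72
45.5 tool dx -1.12 dz -1.39
42.25 tool dx -1.75 dz -2.02
39.0 tool dx -2.42 dz -2.61
35.75 tool dx -3.13 dz -3.14
32.5 tool dx -3.89 dz -3.62
29.25 tool dx -4.67 dz -4.05
26.0 tool dx -5.50 dz -4.43
22.75 tool dx -6.35 dz -4.76
19.5 tool dx -7.25 dz -5.02
16.25 tool dx -8.19 dz -5.23
13.0 tool dx -9.15 dz -5.39
9.75 tool dx -10.13 dz -5.48
6.5 tool dx -11.13 dz -5.52
3.25 tool dx -12.14 dz -5.50
0.0 tool dx -13.15 dz -5.42
```

Request:
move_arm(
  increments=[
    [-0.55,0,-0.65,0,3],
    [-1.1,0,-1.3,0,3],
    [-1.75,0,-1.95,0,3],
    [-1.75,0,-1.95,0,3],
  ],
)

```text
t: 4.28
tool_pos: [0.4493, -0.0417, 0.174]
tool_rot: [-0.419, 3.112, -0.0]
contact_force: [-1.3, -0.7, -3.7]
opening: 0.0324
```

```bash
python3 - <<'E'
from h import *
p,R=st()
snap('scene','s4');snap('wrist','w4')
im=cv2.imread('pics/s4.png')[150:370,200:400]; cv2.imwrite('pics/s4z.png',cv2.resize(im,None,fx=2.7,fy=2.7,interpolation=cv2.INTER_CUBIC))
E
```

```text
t 4.28 tcp [ 0.4493 -0.0417  0.174 ] bin [-0.0421  0.0002] xang -164.7 yang 105.3 tilt [ 0.001  0.    -1.   ] F [-1.3 -0.7 -3.7] T [-0.04  0.41  0.06] open 0.0324 q6 -2.10
```

View pics/w4.png

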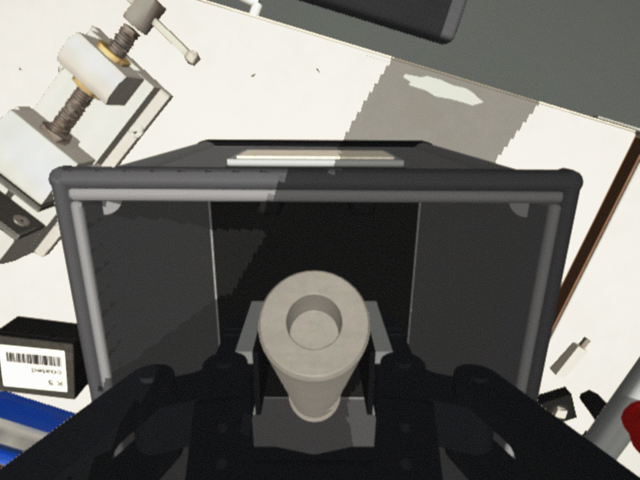

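View pics/s4z.png

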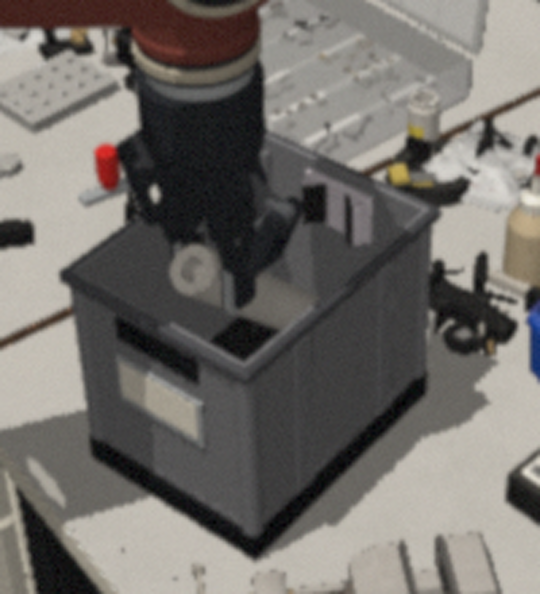

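```bash
cat > tilt.py <<'E'
from h import *
import sys
f,u,v,rim=sys.argv[1],*map(float,sys.argv[2:4]),None
d=np.load('pics/'+f+'.npz'); p,R=st()
gb=np.array([*(B.T@(p[:2]-O)),p[2]+.002])
for th in range(0,56,4):
  t=np.radians(th); a=np.array([-np.sin(t),0,np.cos(t)])
  h=gb+.027*a; q=h-.0; fo=gb-.18*a
  print(th,'headpx',proj(d,b2w(*h)).round(0),'foot',fo.round(3),'lowedge z %.4f'%(fo[2]-.019*np.sin(t)),'upedge x %.4f'%(fo[0]+.019*np.cos(t)))
E
python3 tilt.py w4 314 318
```

```text
t 4.38 tcp [ 0.4487 -0.0418  0.1734] bin [-0.0426  0.0003] xang -164.7 yang 105.3 tilt [ 0.001  0.    -1.   ] F [-1.9 -0.3 -3. ] T [-0.04  0.3   0.02] open 0.0325 q6 -2.10
0 headpx [315. 395.] foot [-0.043  0.    -0.005] lowedge z -0.0046 upedge x -0.0236
4 headpx [315. 389.] foot [-0.03   0.    -0.004] lowedge z -0.0055 upedge x -0.0111
8 headpx [315. 383.] foot [-0.018  0.    -0.003] lowedge z -0.0055 upedge x 0.0012
12 headpx [315. 376.] foot [-0.005  0.    -0.001] lowedge z -0.0046 upedge x 0.0134
16 headpx [316. 370.] foot [0.007 0.    0.002] lowedge z -0.0028 upedge x 0.0252
20 headpx [316. 363.] foot [0.019 0.    0.006] lowedge z -0.0002 upedge x 0.0368
24 headpx [316. 356.] foot [0.031 0.    0.011] lowedge z 0.0033 upedge x 0.0479
28 headpx [316. 349.] foot [0.042 0.    0.016] lowedge z 0.0076 upedge x 0.0586
32 headpx [316. 342.] foot [0.053 0.    0.023] lowedge z 0.0127 upedge x 0.0689
36 headpx [316. 335.] foot [0.063 0.    0.03 ] lowedge z 0.0186 upedge x 0.0785
40 headpx [316. 328.] foot [0.073 0.    0.038] lowedge z 0.0253 upedge x 0.0876
44 headpx [316. 322.] foot [0.082 0.    0.046] lowedge z 0.0327 upedge x 0.0961
48 headpx [316. 315.] foot [0.091 0.    0.055] lowedge z 0.0409 upedge x 0.1038
52 headpx [316. 309.] foot [0.099 0.    0.065] lowedge z 0.0496 upedge x 0.1109
```

The head face is centred at about (314,323). That corresponds to roughly 43°, as planned, and the foot is down. Continuing the arc.

Request:
move_arm(
  increments=[
    [-0.65,0,-0.6,0,3],
    [-1.4,0,-1.1,0,3],
    [-2.15,0,-1.6,0,3],
    [-2.9,0,-2.0,0,3],
    [-2.9,0,-2.0,0,3],
  ],
)

```text
t: 5.0
tool_pos: [0.4772, -0.0341, 0.1938]
tool_rot: [-0.418, 3.112, -0.0]
contact_force: [-2.2, -0.7, -2.6]
opening: 0.032
```

```bash
python3 - <<'E'
from h import *
snap('wrist','w5')
E
python3 tilt.py w5 0 0
```

```text
t 5.05 tcp [ 0.4769 -0.0342  0.1937] bin [-0.0135  0.0003] xang -164.7 yang 105.3 tilt [ 0.001  0.    -1.   ] F [-0.9 -0.2 -1.7] T [0.03 0.24 0.  ] open 0.0326 q6 -2.07
0 headpx [315. 394.] foot [-0.013  0.     0.016] lowedge z 0.0157 upedge x 0.0055
4 headpx [315. 388.] foot [-0.001  0.     0.016] lowedge z 0.0148 upedge x 0.0181
8 headpx [316. 382.] foot [0.012 0.    0.017] lowedge z 0.0148 upedge x 0.0304
12 headpx [316. 376.] foot [0.024 0.    0.02 ] lowedge z 0.0157 upedge x 0.0426
16 headpx [316. 369.] foot [0.036 0.    0.023] lowedge z 0.0174 upedge x 0.0544
20 headpx [316. 362.] foot [0.048 0.    0.027] lowedge z 0.0200 upedge x 0.0660
24 headpx [316. 355.] foot [0.06  0.    0.031] lowedge z 0.0235 upedge x 0.0771
28 headpx [316. 349.] foot [0.071 0.    0.037] lowedge z 0.0278 upedge x 0.0878
32 headpx [316. 342.] foot [0.082 0.    0.043] lowedge z 0.0330 upedge x 0.0980
36 headpx [316. 335.] foot [0.092 0.    0.05 ] lowedge z 0.0389 upedge x 0.1077
40 headpx [316. 328.] foot [0.102 0.    0.058] lowedge z 0.0456 upedge x 0.1168
44 headpx [316. 321.] foot [0.112 0.    0.066] lowedge z 0.0530 upedge x 0.1253
48 headpx [316. 315.] foot [0.12  0.    0.075] lowedge z 0.0611 upedge x 0.1330
52 headpx [316. 309.] foot [0.128 0.    0.085] lowedge z 0.0699 upedge x 0.1401
```

View pics/w5.png

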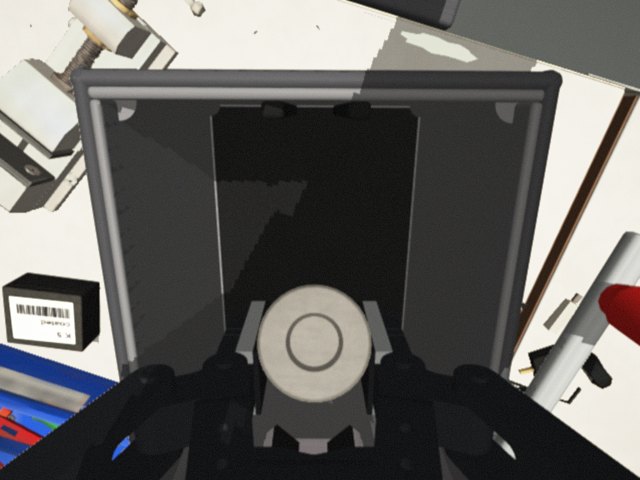

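The head is centred at (315,344), so the tilt is about 30° as expected. Continuing to about 13°.

Request:
move_arm(
  increments=[
    [-0.85,0,-0.35,0,3],
    [-1.7,0,-0.65,0,3],
    [-2.6,0,-0.9,0,3],
    [-3.5,0,-1.1,0,3],
    [-4.5,0,-1.25,0,3],
  ],
)

```text
t: 5.68
tool_pos: [0.5213, -0.0224, 0.2076]
tool_rot: [-0.418, 3.111, -0.001]
contact_force: [-3.7, -0.6, 5.6]
opening: 0.0324
```

Request:
move_arm(
  increments=[
    [0,0,0,0,3],
  ],
)

```text
t: 5.8
tool_pos: [0.5217, -0.0223, 0.2076]
tool_rot: [-0.418, 3.11, -0.001]
contact_force: [-2.4, -0.9, 5.2]
opening: 0.0325
```

```bash
python3 - <<'E'
from h import *
snap('wrist','w6')
E
python3 tilt.py w6 0 0 | head -9
```

```text
t 5.85 tcp [ 0.5216 -0.0223  0.2076] bin [0.0327 0.0002] xang -164.7 yang 105.3 tilt [ 0.004 -0.    -1.   ] F [-1.7  0.8  5. ] T [0.01 0.35 0.02] open 0.0325 q6 -2.02
0 headpx [315. 395.] foot [0.033 0.    0.03 ] lowedge z 0.0296 upedge x 0.0517
4 headpx [315. 389.] foot [0.045 0.    0.03 ] lowedge z 0.0287 upedge x 0.0642
8 headpx [315. 383.] foot [0.058 0.    0.031] lowedge z 0.0287 upedge x 0.0766
12 headpx [315. 377.] foot [0.07  0.    0.034] lowedge z 0.0296 upedge x 0.0887
16 headpx [315. 370.] foot [0.082 0.    0.037] lowedge z 0.0313 upedge x 0.1006
20 headpx [315. 363.] foot [0.094 0.    0.04 ] lowedge z 0.0339 upedge x 0.1122
24 headpx [315. 357.] foot [0.106 0.    0.045] lowedge z 0.0374 upedge x 0.1233
28 headpx [315. 350.] foot [0.117 0.    0.051] lowedge z 0.0417 upedge x 0.1340
```

View pics/w6.png

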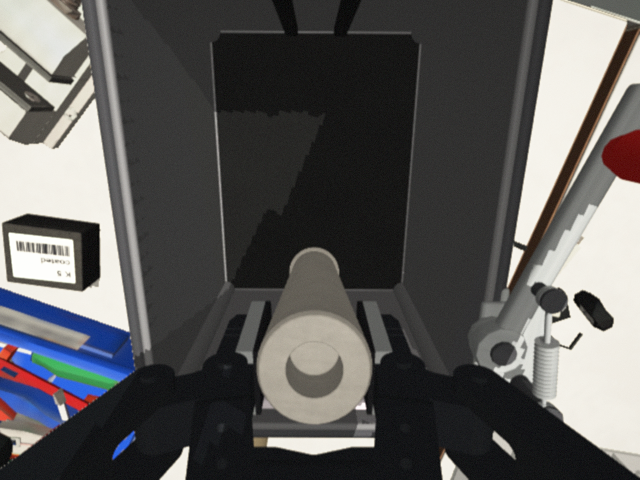

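```bash
python3 - <<'E'
from h import *
d=np.load('pics/w6.npz')
gb=np.array([.0327,0,.2096])
for th in range(-4,24,3):
  t=np.radians(th); a=np.array([-np.sin(t),0,np.cos(t)]);n=np.array([np.cos(t),0,np.sin(t)])
  print(th,[proj(d,b2w(*q)).round(0)[1] for q in (gb+.027*a+.0165*n,gb+.027*a,gb+.027*a-.0165*n,gb-.18*a-.019*n,gb-.18*a)])
print(proj(d,b2w(.0327,0,.2096)))
E
```

```text
-4 [np.float64(444.0), np.float64(401.0), np.float64(352.0), np.float64(173.0), np.float64(199.0)]
-1 [np.float64(443.0), np.float64(397.0), np.float64(346.0), np.float64(186.0), np.float64(211.0)]
2 [np.float64(441.0), np.float64(392.0), np.float64(339.0), np.float64(198.0), np.float64(223.0)]
5 [np.float64(439.0), np.float64(388.0), np.float64(333.0), np.float64(210.0), np.float64(235.0)]
8 [np.float64(437.0), np.float64(383.0), np.float64(327.0), np.float64(223.0), np.float64(247.0)]
11 [np.float64(434.0), np.float64(379.0), np.float64(321.0), np.float64(235.0), np.float64(259.0)]
14 [np.float64(431.0), np.float64(374.0), np.float64(315.0), np.float64(247.0), np.float64(271.0)]
17 [np.float64(428.0), np.float64(369.0), np.float64(309.0), np.float64(259.0), np.float64(283.0)]
20 [np.float64(424.0), np.float64(363.0), np.float64(304.0), np.float64(271.0), np.float64(295.0)]
23 [np.float64(420.0), np.float64(358.0), np.float64(298.0), np.float64(283.0), np.float64(308.0)]
[314.44395181 343.2602238 ]
```

The head spans v = 311–423 and the foot edge is at (315,247). That gives a tilt of about 14.5° with the foot at the wall, pressed lightly with 5 N. I'll continue to about 5°, unloading slightly.

Request:
move_arm(
  increments=[
    [-0.6,0,-0.15,0,3],
    [-1.2,0,-0.22,0,3],
    [-1.8,0,-0.25,0,3],
    [-2.4,0,-0.28,0,3],
    [-2.4,0,-0.28,0,3],
  ],
)

```text
t: 6.48
tool_pos: [0.5441, -0.016, 0.2095]
tool_rot: [-0.418, 3.111, -0.001]
contact_force: [-1.6, -0.7, 5.6]
opening: 0.0321
```

```bash
cat > wt.py <<'E'
from h import *
import sys
d=snap('wrist',sys.argv[1]); p,R=st()
gb=np.array([*(B.T@(p[:2]-O)),p[2]+.002])
for s in (.179,.182):
 for th in range(-4,18,2):
  t=np.radians(th); a=np.array([-np.sin(t),0,np.cos(t)]);n=np.array([np.cos(t),0,np.sin(t)])
  print(s,th,[int(proj(d,b2w(*q)).round(0)[1]) for q in (gb+(.207-s)*a+.0165*n,gb+(.207-s)*a-.0165*n,gb-s*a-.019*n)],'foot x %.4f lowz %.4f'%((gb-s*a)[0],(gb-s*a-.019*n)[2]))
E
python3 wt.py w7
```

```text
t 6.53 tcp [ 0.544  -0.016   0.2094] bin [0.056  0.0004] xang -164.7 yang 105.3 tilt [ 0.003 -0.    -1.   ] F [-0.6 -0.6  4.4] T [-0.14  0.48  0.03] open 0.0323 q6 -2.00
0.179 -4 [447, 355, 174] foot x 0.0435 lowz 0.0342
0.179 -2 [446, 350, 182] foot x 0.0498 lowz 0.0332
0.179 0 [445, 346, 191] foot x 0.0560 lowz 0.0324
0.179 2 [444, 341, 199] foot x 0.0623 lowz 0.0319
0.179 4 [443, 337, 207] foot x 0.0685 lowz 0.0315
0.179 6 [441, 333, 215] foot x 0.0747 lowz 0.0314
0.179 8 [439, 328, 223] foot x 0.0809 lowz 0.0315
0.179 10 [437, 324, 231] foot x 0.0871 lowz 0.0318
0.179 12 [435, 320, 239] foot x 0.0932 lowz 0.0324
0.179 14 [433, 316, 247] foot x 0.0993 lowz 0.0331
0.179 16 [431, 312, 255] foot x 0.1053 lowz 0.0341
0.182 -4 [439, 348, 173] foot x 0.0433 lowz 0.0312
0.182 -2 [438, 344, 182] foot x 0.0497 lowz 0.0302
0.182 0 [438, 340, 190] foot x 0.0560 lowz 0.0294
0.182 2 [437, 336, 198] foot x 0.0624 lowz 0.0289
0.182 4 [435, 332, 206] foot x 0.0687 lowz 0.0285
0.182 6 [434, 328, 215] foot x 0.0750 lowz 0.0284
0.182 8 [433, 324, 223] foot x 0.0813 lowz 0.0286
0.182 10 [431, 320, 231] foot x 0.0876 lowz 0.0289
0.182 12 [429, 317, 239] foot x 0.0938 lowz 0.0295
0.182 14 [428, 313, 247] foot x 0.1000 lowz 0.0302
0.182 16 [426, 310, 255] foot x 0.1062 lowz 0.0312
```

View pics/w7.png

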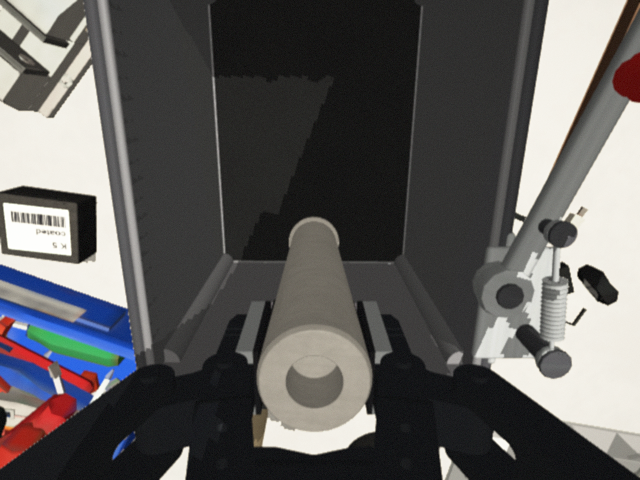

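Tilt is now about 6°, with the head at v = 325–431, the foot edge at v = 216, and the foot near the wall. I'll unload about 1.5 mm, then move forward until upright.

Request:
move_arm(
  increments=[
    [0,0,-0.15,0,3],
    [-0.4,0,-0.18,0,3],
    [-0.8,0,-0.18,0,3],
    [-1.2,0,-0.15,0,3],
    [-1.2,0,-0.15,0,3],
  ],
)

```text
t: 7.15
tool_pos: [0.5546, -0.0128, 0.2096]
tool_rot: [0.418, -3.113, -0.001]
contact_force: [-1.8, -1.1, -2.2]
opening: 0.0322
```

```bash
python3 wt.py w8
```

```text
t 7.20 tcp [ 0.5545 -0.0128  0.2096] bin [0.067  0.0008] xang -164.7 yang 105.3 tilt [-0.001  0.    -1.   ] F [-1.3 -0.9 -1.4] T [-0.25  0.28 -0.03] open 0.032 q6 -2.00
0.179 -4 [447, 354, 175] foot x 0.0545 lowz 0.0344
0.179 -2 [446, 350, 183] foot x 0.0607 lowz 0.0334
0.179 0 [445, 345, 191] foot x 0.0670 lowz 0.0326
0.179 2 [444, 341, 200] foot x 0.0732 lowz 0.0321
0.179 4 [443, 337, 208] foot x 0.0795 lowz 0.0317
0.179 6 [441, 332, 216] foot x 0.0857 lowz 0.0316
0.179 8 [439, 328, 224] foot x 0.0919 lowz 0.0317
0.179 10 [437, 324, 232] foot x 0.0981 lowz 0.0320
0.179 12 [435, 320, 240] foot x 0.1042 lowz 0.0326
0.179 14 [433, 316, 248] foot x 0.1103 lowz 0.0333
0.179 16 [431, 312, 256] foot x 0.1163 lowz 0.0343
0.182 -4 [439, 347, 174] foot x 0.0543 lowz 0.0314
0.182 -2 [438, 343, 182] foot x 0.0606 lowz 0.0304
0.182 0 [438, 339, 191] foot x 0.0670 lowz 0.0296
0.182 2 [437, 335, 199] foot x 0.0733 lowz 0.0291
0.182 4 [435, 332, 207] foot x 0.0797 lowz 0.0287
0.182 6 [434, 328, 215] foot x 0.0860 lowz 0.0286
0.182 8 [433, 324, 223] foot x 0.0923 lowz 0.0287
0.182 10 [431, 320, 231] foot x 0.0986 lowz 0.0291
0.182 12 [429, 317, 240] foot x 0.1048 lowz 0.0296
0.182 14 [428, 313, 248] foot x 0.1110 lowz 0.0304
0.182 16 [426, 309, 256] foot x 0.1172 lowz 0.0314
```

View pics/w8.png

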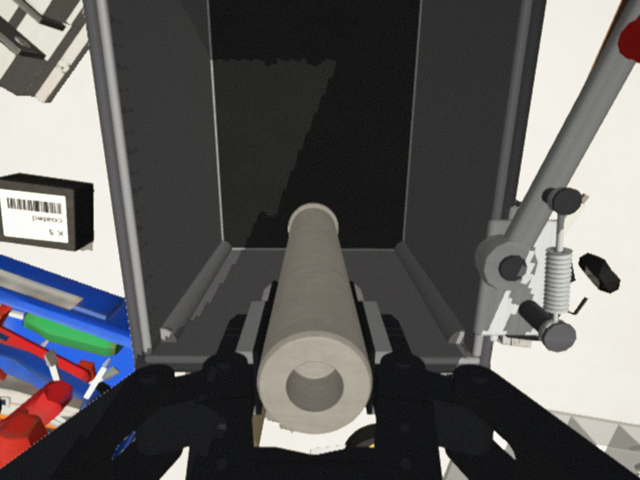

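Tilt is now about 2.5° with the foot at the wall, and the weight is partly carried. I'll push the head into the V so that it pivots the foot back off the wall.

Request:
move_arm(
  increments=[
    [-0.2,0,0,0,3],
    [-0.4,0,0,0,3],
    [-0.55,0,0,0,3],
    [-0.55,0,0,0,3],
  ],
)

```text
t: 7.7
tool_pos: [0.5592, -0.0118, 0.2096]
tool_rot: [0.418, -3.112, 0.001]
contact_force: [-4.7, -2.5, -2.0]
opening: 0.0326
```

```bash
python3 wt.py w9
```

```text
t 7.75 tcp [ 0.5593 -0.0117  0.2097] bin [0.0719 0.0006] xang -164.7 yang 105.3 tilt [-0.002 -0.001 -1.   ] F [-3.6 -2.7 -1.9] T [-0.58  0.8   0.  ] open 0.0325 q6 -1.99
0.179 -4 [448, 354, 175] foot x 0.0594 lowz 0.0344
0.179 -2 [447, 350, 184] foot x 0.0656 lowz 0.0334
0.179 0 [446, 346, 192] foot x 0.0719 lowz 0.0327
0.179 2 [444, 341, 200] foot x 0.0781 lowz 0.0321
0.179 4 [443, 337, 208] foot x 0.0844 lowz 0.0318
0.179 6 [441, 333, 216] foot x 0.0906 lowz 0.0317
0.179 8 [440, 328, 224] foot x 0.0968 lowz 0.0318
0.179 10 [438, 324, 232] foot x 0.1030 lowz 0.0321
0.179 12 [436, 320, 240] foot x 0.1091 lowz 0.0326
0.179 14 [433, 316, 248] foot x 0.1152 lowz 0.0334
0.179 16 [431, 312, 256] foot x 0.1212 lowz 0.0344
0.182 -4 [440, 348, 175] foot x 0.0592 lowz 0.0314
0.182 -2 [439, 344, 183] foot x 0.0655 lowz 0.0304
0.182 0 [438, 340, 191] foot x 0.0719 lowz 0.0297
0.182 2 [437, 336, 199] foot x 0.0782 lowz 0.0291
0.182 4 [436, 332, 208] foot x 0.0846 lowz 0.0288
0.182 6 [435, 328, 216] foot x 0.0909 lowz 0.0287
0.182 8 [433, 324, 224] foot x 0.0972 lowz 0.0288
0.182 10 [431, 321, 232] foot x 0.1035 lowz 0.0291
0.182 12 [430, 317, 240] foot x 0.1097 lowz 0.0297
0.182 14 [428, 313, 248] foot x 0.1159 lowz 0.0305
0.182 16 [426, 310, 256] foot x 0.1221 lowz 0.0315
```

View pics/w9.png

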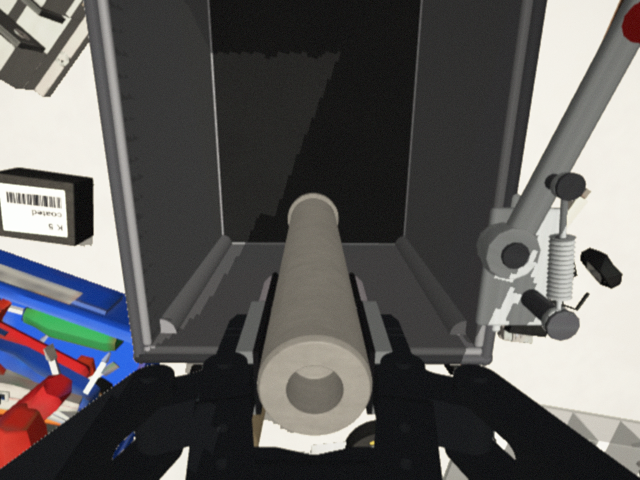

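The foot edge is at v≈194 and the head at v = 336–434, so it is upright within about 0.5°. The V is reacting with about 5 N. Releasing.

Request:
move_arm(
  increments=[
    [0.05,0,0.05,0,3.2],
    [0.1,0,0.05,0,3.5],
    [0.1,0,0.05,0,4],
    [0.1,0,0.05,0,5],
    [0.1,0,0.05,0,6],
  ],
)

```text
t: 8.38
tool_pos: [0.5591, -0.0116, 0.2099]
tool_rot: [-0.418, 3.113, 0.0]
contact_force: [-0.1, -1.0, 0.9]
opening: 0.0603
```

```bash
python3 wt.py w10 | grep -v 0.179; python3 - <<'E'
from h import *
d=snap('scene','s10');d=snap('top','t10')
im=cv2.imread('pics/s10.png')[150:370,200:400]; cv2.imwrite('pics/s10z.png',cv2.resize(im,None,fx=2.7,fy=2.7,interpolation=cv2.INTER_CUBIC))
E
```

```text
t 8.43 tcp [ 0.559  -0.0116  0.2098] bin [0.0717 0.0008] xang -164.7 yang 105.3 tilt [ 0.001  0.    -1.   ] F [0.4 0.  0.1] T [-0.01  0.01  0.04] open 0.0599 q6 -1.99
0.182 -4 [439, 347, 174] foot x 0.0590 lowz 0.0316
0.182 -2 [438, 343, 182] foot x 0.0654 lowz 0.0306
0.182 0 [437, 339, 190] foot x 0.0717 lowz 0.0298
0.182 2 [436, 335, 198] foot x 0.0781 lowz 0.0293
0.182 4 [435, 332, 207] foot x 0.0844 lowz 0.0290
0.182 6 [434, 328, 215] foot x 0.0907 lowz 0.0288
0.182 8 [432, 324, 223] foot x 0.0970 lowz 0.0290
0.182 10 [431, 320, 231] foot x 0.1033 lowz 0.0293
0.182 12 [429, 317, 239] foot x 0.1096 lowz 0.0299
0.182 14 [427, 313, 247] foot x 0.1157 lowz 0.0306
0.182 16 [425, 309, 255] foot x 0.1219 lowz 0.0316
```

View pics/w10.png

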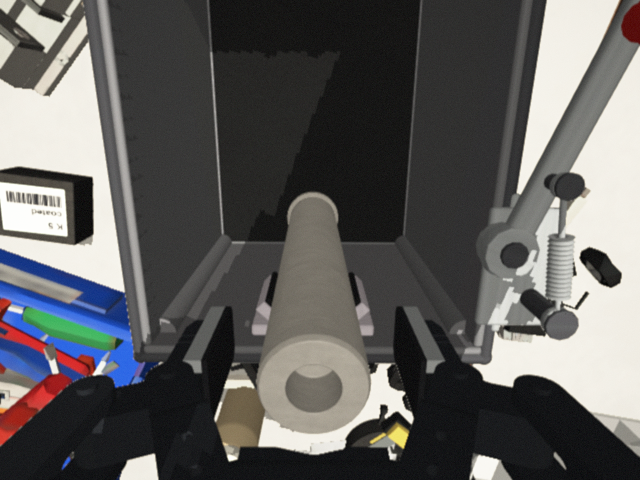

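View pics/s10z.png

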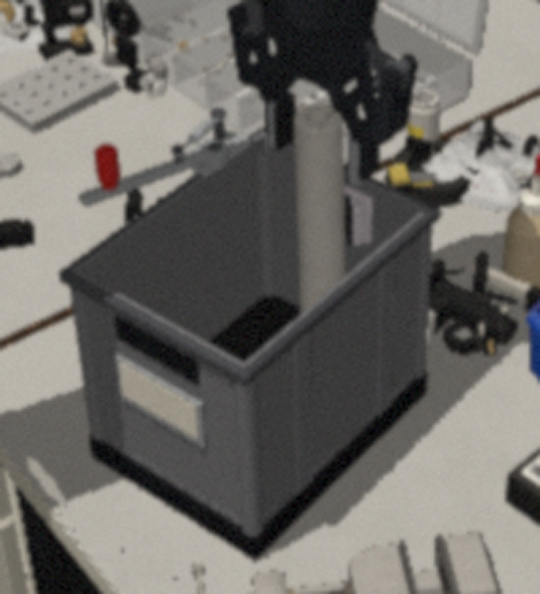

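It stands freely against the V. The head is at (314,385) in the wrist view, the foot edge at v = 193, and the scene view shows it vertical. Retracting upward, then checking its verticality.

Request:
move_arm(
  increments=[
    [0,0,0,0,7.5],
    [0,0,-2,0,8],
    [0,0,-5,0,8],
    [0,0,-9,0,8],
    [0,0,-9,0,8],
  ],
)

```text
t: 9.15
tool_pos: [0.5609, -0.012, 0.3061]
tool_rot: [-0.417, 3.104, -0.004]
contact_force: [-0.1, -0.1, -0.1]
opening: 0.08
```

```bash
python3 - <<'E'
from h import *
st();snap('wrist','w11')
im=cv2.imread('pics/w11.png');cv2.imwrite('pics/w11b.png',im[180:480,170:470].repeat(2,0).repeat(2,1))
E
```

```text
t 9.15 tcp [ 0.5609 -0.012   0.3061] bin [ 0.0734 -0.0001] xang -164.7 yang 105.3 tilt [ 0.01  -0.002 -1.   ] F [-0.1 -0.1 -0.1] T [-0.01 -0.   -0.01] open 0.08 q6 -1.99
```

View pics/w11b.png

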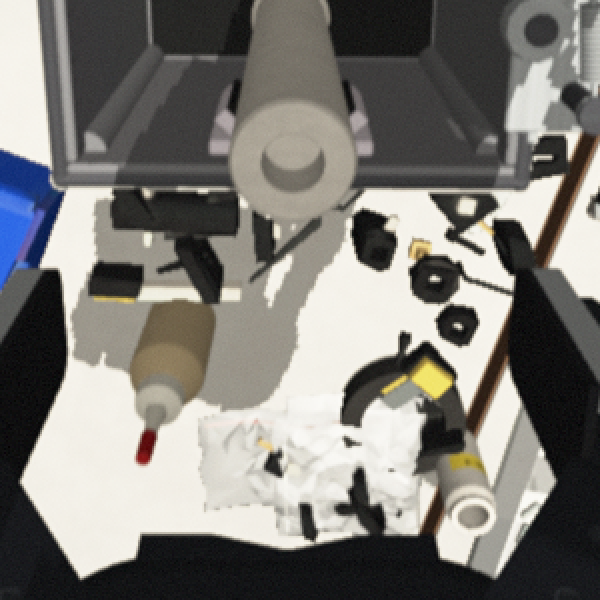

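```bash
python3 - <<'E'
from h import *
d=np.load('pics/w11.npz'); f=lambda u,v:(170+u/2-.25,180+v/2-.25)
for n,p,z in [('head ctr',(294,160),.237),('head L',(230,165),.237),('head R',(357,165),.237),('top',(294,100),.237),('bot',(294,220),.237)]:
  x=onz(d,*f(*p),z);print(n,(B.T@(x[:2]-O)).round(4))
for q in [(.071,0,.237),(.071,0,.030),(.052,0,.030),(.071,.019,.03),(.071,-.019,.03)]: print(q,proj(d,b2w(*q)).round(1))
im=cv2.imread('pics/w11.png');cv2.imwrite('pics/w11c.png',cv2.resize(im[100:320,220:420],None,fx=2.7,fy=2.7,interpolation=cv2.INTER_CUBIC))
E
```

```text
head ctr [0.0695 0.0007]
head L [ 0.0709 -0.0154]
head R [0.0707 0.0165]
top [0.0538 0.0006]
bot [0.086  0.0008]
(0.071, 0, 0.237) [315.4 262.6]
(0.071, 0, 0.03) [315.4 186.7]
(0.052, 0, 0.03) [315.4 167.2]
(0.071, 0.019, 0.03) [334.8 186.8]
(0.071, -0.019, 0.03) [296.  186.6]
```

View pics/w11c.png

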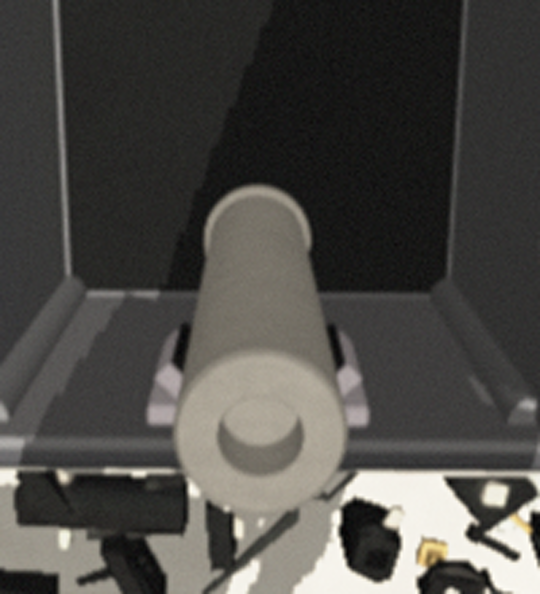

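```bash
python3 - <<'E'
from h import *
d=np.load('pics/w11.npz'); 
for x in (.052,.0535,.055,.093): print(x,proj(d,b2w(x,.04,.030)).round(1))
print('rim far inner/outer',[proj(d,b2w(x,.05,.178)).round(1) for x in (.093,.1,.103)], 'V top', [proj(d,b2w(x,.0,.165)).round(1) for x in (.093,)])
g=cv2.cvtColor(cv2.imread('pics/w11.png'),cv2.COLOR_BGR2GRAY)
print('post col',list(enumerate(g[160:178,314:318].mean(1).round(),160)))
for c in (270,360,375): print('wall col',c,[(r,int(v)) for r,v in enumerate(g[200:218,c-3:c+4].mean(1),200)])
E
```

```text
0.052 [356.9 167.3]
0.0535 [356.9 168.9]
0.055 [356.8 170.4]
0.093 [355.5 208.8]
rim far inner/outer [array([391.5, 262. ]), array([390.9, 271.9]), array([390.6, 276.1])] V top [array([315.2, 254.9])]
post col [(160, np.float64(20.0)), (161, np.float64(23.0)), (162, np.float64(23.0)), (163, np.float64(21.0)), (164, np.float64(22.0)), (165, np.float64(20.0)), (166, np.float64(21.0)), (167, np.float64(30.0)), (168, np.float64(77.0)), (169, np.float64(126.0)), (170, np.float64(151.0)), (171, np.float64(152.0)), (172, np.float64(134.0)), (173, np.float64(118.0)), (174, np.float64(114.0)), (175, np.float64(112.0)), (176, np.float64(114.0)), (177, np.float64(115.0))]
wall col 270 [(200, 38), (201, 38), (202, 39), (203, 39), (204, 37), (205, 37), (206, 45), (207, 72), (208, 106), (209, 99), (210, 74), (211, 62), (212, 61), (213, 62), (214, 61), (215, 61), (216, 62), (217, 61)]
wall col 360 [(200, 22), (201, 22), (202, 21), (203, 22), (204, 22), (205, 21), (206, 21), (207, 28), (208, 52), (209, 71), (210, 69), (211, 63), (212, 62), (213, 60), (214, 61), (215, 61), (216, 61), (217, 61)]
wall col 375 [(200, 23), (201, 21), (202, 22), (203, 20), (204, 22), (205, 21), (206, 20), (207, 27), (208, 48), (209, 69), (210, 70), (211, 64), (212, 61), (213, 62), (214, 60), (215, 61), (216, 61), (217, 61)]
```

The foot edge at v≈168 and the wall line at v≈208 put the foot at x≈72 mm, with the head at x≈70.5 mm and y≈0. That is upright within about half a degree. I'm moving to the outer side of the knob with the fingers closed.

Request:
move_arm(
  increments=[
    [2,3,0,0,5],
    [4.5,7,0,0,2],
    [7,11,0,0,0],
    [9.5,14,0,0,0],
    [10.4,14,0,0,0],
  ],
)

```text
t: 9.82
tool_pos: [0.42, 0.0969, 0.2988]
tool_rot: [0.422, -3.112, -0.0]
contact_force: [0.2, 0.3, 0.2]
opening: -0.0001
```

Request:
move_arm(
  increments=[
    [0,0,0,0,0],
    [0,0,0,0,0],
  ],
)

```text
t: 10.07
tool_pos: [0.4221, 0.0953, 0.2994]
tool_rot: [0.416, -3.114, 0.0]
contact_force: [0.4, 0.4, 0.1]
opening: 0.0002
```

```bash
python3 - <<'E'
from h import *
p,R=st();print(ctrl.nose_length); to(R,p,b2w(-.031,.14,.219))
snap('top','t12');snap('scene','s12')
d=np.load('pics/t12.npz')
for q in [(.071,0,.237),(.071,0,.03)]: print(proj(d,b2w(*q)))
im=cv2.imread('pics/t12.png')[190:355,255:415]; cv2.imwrite('pics/t12z.png',cv2.resize(im,None,fx=3.6,fy=3.6,interpolation=cv2.INTER_CUBIC))
im=cv2.imread('pics/s12.png')[150:370,200:400]; cv2.imwrite('pics/s12z.png',cv2.resize(im,None,fx=2.7,fy=2.7,interpolation=cv2.INTER_CUBIC))
E
```

```text
t 10.07 tcp [0.4221 0.0953 0.2994] bin [-0.0327  0.1396] xang -164.8 yang 105.2 tilt [-0. -0. -1.] F [0.4 0.4 0.1] T [ 0.04 -0.03  0.02] open 0.0002 q6 -1.79
0.017
  delta cm [-0.17  0.04  8.04]
[329.05023293 227.98930305]
[326.15648019 239.11956257]
```

View pics/t12z.png

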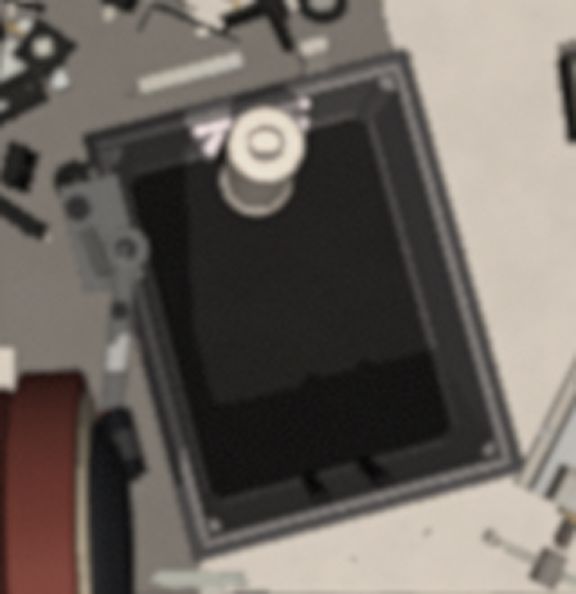

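View pics/s12z.png

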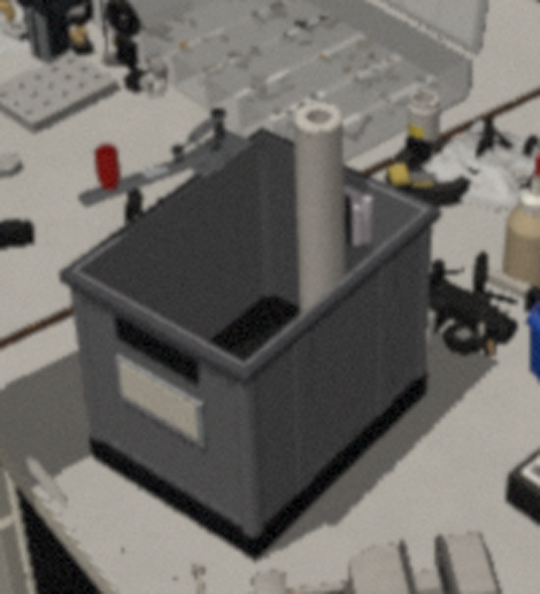

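In the top view, head (265,141) and foot lie on one vertical axis (both within 2 mm of the predicted seat), so the pillar is square. The fist is at bin (-33,140). Descending to knob height.

Request:
move_arm(
  increments=[
    [-0.1,0,3,0,0],
    [-0.1,0,6,0,0],
    [-0.1,0,7.8,0,0],
    [-0.1,0,7.8,0,0],
    [-0.1,0,7.8,0,0],
  ],
)

```text
t: 10.8
tool_pos: [0.4233, 0.0961, 0.2228]
tool_rot: [-0.417, 3.112, -0.0]
contact_force: [-0.4, -0.2, 0.5]
opening: 0.0
```

```bash
python3 - <<'E'
from h import *
p,R=st(); 
snap('wrist','w13');snap('scene','s13')
im=cv2.imread('pics/s13.png')[150:370,200:400]; cv2.imwrite('pics/s13z.png',cv2.resize(im,None,fx=2.7,fy=2.7,interpolation=cv2.INTER_CUBIC))
H=np.array([.044,.072])
for ph in (0,.2,.4,.6,.8,.96,1.1,1.2):
  a=np.radians(160)+ph; k=H+.08*np.array([np.cos(a),np.sin(a)]); print(ph,'knob',k.round(4),'fist y',(k[1]+.008+.0145).round(4))
E
```

```text
t 10.80 tcp [0.4233 0.0961 0.2228] bin [-0.0314  0.1401] xang -164.7 yang 105.3 tilt [ 0.002  0.    -1.   ] F [-0.4 -0.2  0.5] T [ 0.    0.03 -0.05] open 0.0 q6 -1.79
0 knob [-0.0312  0.0994] fist y 0.1219
0.2 knob [-0.0351  0.0839] fist y 0.1064
0.4 knob [-0.0359  0.0679] fist y 0.0904
0.6 knob [-0.0335  0.0521] fist y 0.0746
0.8 knob [-0.028   0.0371] fist y 0.0596
0.96 knob [-0.0215  0.0261] fist y 0.0486
1.1 knob [-0.0145  0.0174] fist y 0.0399
1.2 knob [-0.0087  0.0118] fist y 0.0343
```

View pics/s13z.png

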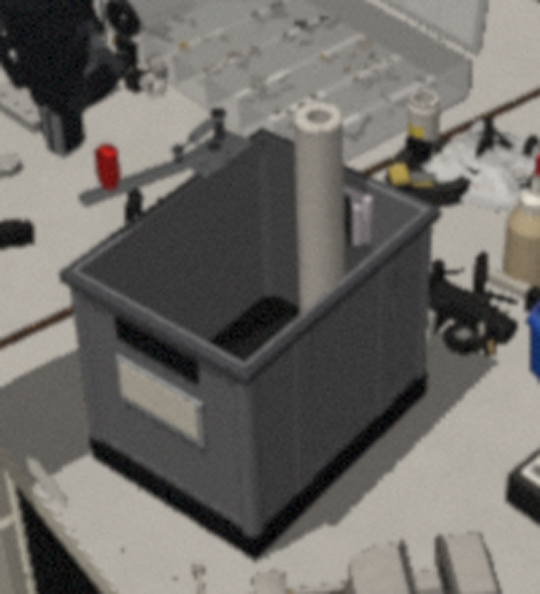

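View pics/w13.png

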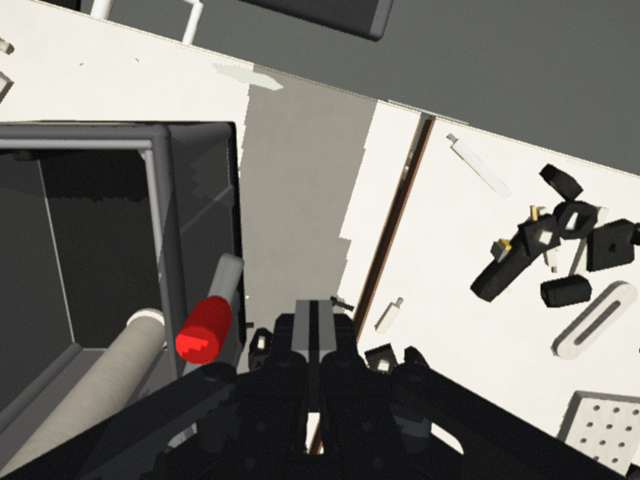

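The fist tip at (315,350) is beside the red knob at (200,345), level with it. Pushing.

Request:
move_arm(
  increments=[
    [0,-1.2,0.2,0,0],
    [0.1,-2.2,0.2,0,0],
    [0.4,-3.2,0.2,0,0],
    [0.5,-4.2,0.2,0,0],
    [0.4,-5.2,0.2,0,0],
  ],
)

```text
t: 11.52
tool_pos: [0.4324, 0.0441, 0.2194]
tool_rot: [0.417, -3.114, 0.0]
contact_force: [-1.9, 1.1, -0.2]
opening: -0.0
```

```bash
python3 - <<'E'
from h import *
p,R=st(); 
snap('wrist','w14')
E
```

```text
t 11.53 tcp [0.4324 0.0441 0.2194] bin [-0.0361  0.0875] xang -164.7 yang 105.3 tilt [-0. -0. -1.] F [-1.9  1.1 -0.2] T [ 0.24  0.29 -0.05] open -0.0 q6 -1.91
```

View pics/w14.png

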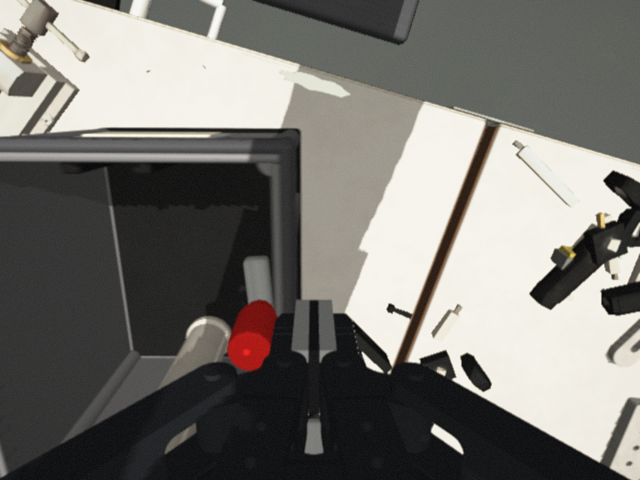

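The fist has contacted the knob at (252,340) and the bar is over the bin. Pushing past dead centre.

Request:
move_arm(
  increments=[
    [-0.2,-1.2,0,0,0],
    [-0.6,-2.4,0,0,0],
    [-1.1,-3.4,0,0,0],
    [-1.7,-4.3,0,0,0],
    [-2.2,-5.0,0,0,0],
  ],
)

```text
t: 12.2
tool_pos: [0.4676, 0.0019, 0.2197]
tool_rot: [-0.418, 3.113, -0.001]
contact_force: [-0.2, -0.1, -0.2]
opening: -0.0001
```

```bash
python3 - <<'E'
from h import *
p,R=st(); 
snap('wrist','w15')
E
```

```text
t 12.20 tcp [0.4676 0.0019 0.2197] bin [-0.0131  0.0376] xang -164.7 yang 105.3 tilt [ 0. -0. -1.] F [-0.2 -0.1 -0.2] T [ 0.01 -0.02  0.03] open -0.0001 q6 -1.99
```

View pics/w15.png

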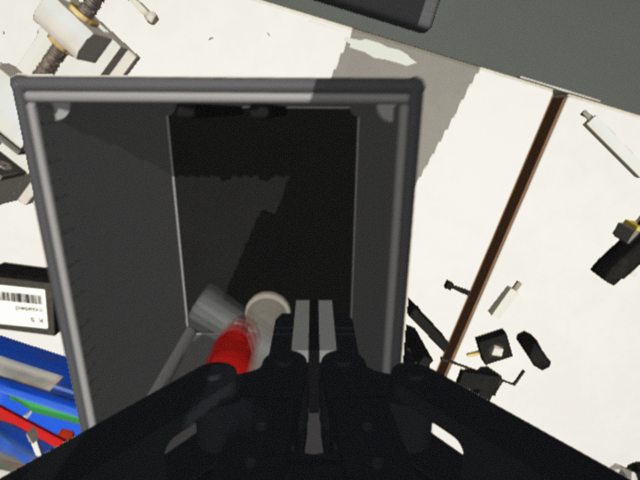

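The knob at (235,345) has left the fist, motion-blurred and swinging closed, and the force reads zero. Backing away upward and out to the left.

Request:
move_arm(
  increments=[
    [0.2,0.3,-2,0,0],
    [0.5,0.5,-5,0,0],
    [1,1,-9,0,0],
    [4,6,-10,0,0],
    [6,12,-10,0,0],
  ],
)

```text
t: 12.88
tool_pos: [0.3774, 0.1023, 0.3214]
tool_rot: [-0.413, 3.111, 0.0]
contact_force: [1.1, 1.1, -0.6]
opening: 0.0003
```

Request:
move_arm(
  increments=[
    [2,6,0,0,0],
    [4,12,0,0,0],
    [4,12,0,0,0],
    [4,12,0,0,0],
  ],
)

```text
t: 13.38
tool_pos: [0.3075, 0.2071, 0.3197]
tool_rot: [-0.42, 3.113, -0.001]
contact_force: [-0.4, -0.1, 0.0]
opening: 0.0001
```

```bash
python3 - <<'E'
from h import *
p,R=st(); 
d=snap('top','t16');snap('scene','s16')
im=cv2.imread('pics/t16.png')[190:355,255:415]; cv2.imwrite('pics/t16z.png',cv2.resize(im,None,fx=3.6,fy=3.6,interpolation=cv2.INTER_CUBIC))
im=cv2.imread('pics/s16.png')[150:370,200:400]; cv2.imwrite('pics/s16z.png',cv2.resize(im,None,fx=2.7,fy=2.7,interpolation=cv2.INTER_CUBIC))
im=d['image'].astype(int); m=(im[...,0]>140)&(im[...,1]<70)&(im[...,2]<70)
vs,us=np.nonzero(m); s=(us>260)&(us<400)&(vs>195)&(vs<340); k=onz(d,us[s].mean(),vs[s].mean(),.215);print(s.sum(),'knob bin',B.T@(k[:2]-O),'closed exp 0.044 -0.008')
E
```

```text
t 13.38 tcp [0.3075 0.2071 0.3197] bin [-0.1143  0.2773] xang -164.6 yang 105.4 tilt [ 0.001 -0.    -1.   ] F [-0.4 -0.1  0. ] T [-0.03 -0.01 -0.  ] open 0.0001 q6 -1.45
65 knob bin [ 0.04340297 -0.00657944] closed exp 0.044 -0.008
```

View pics/t16z.png

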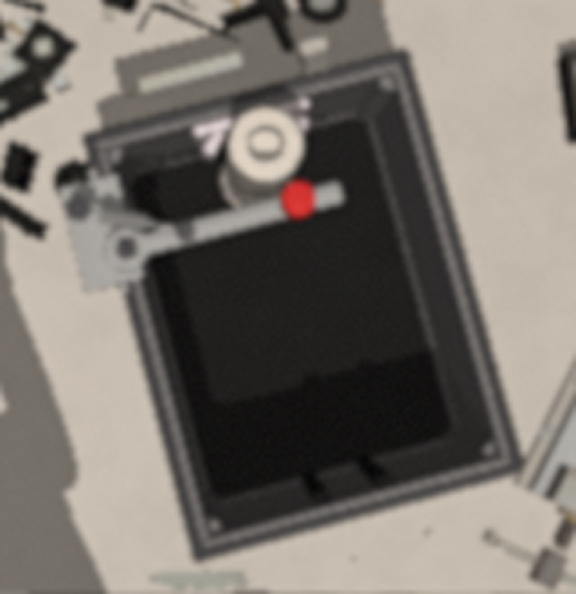

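View pics/s16.png

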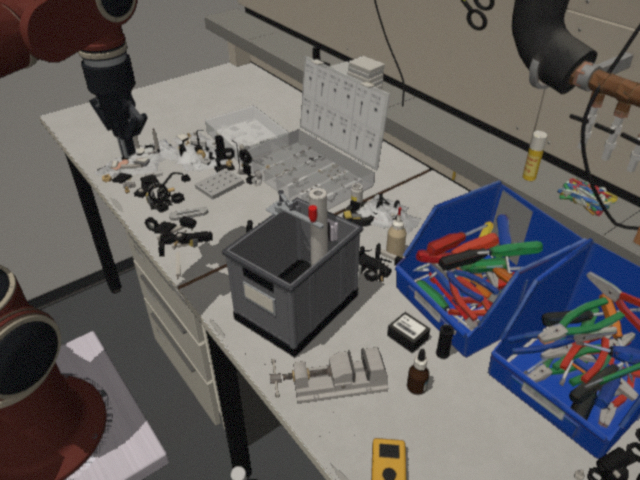

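View pics/s16z.png

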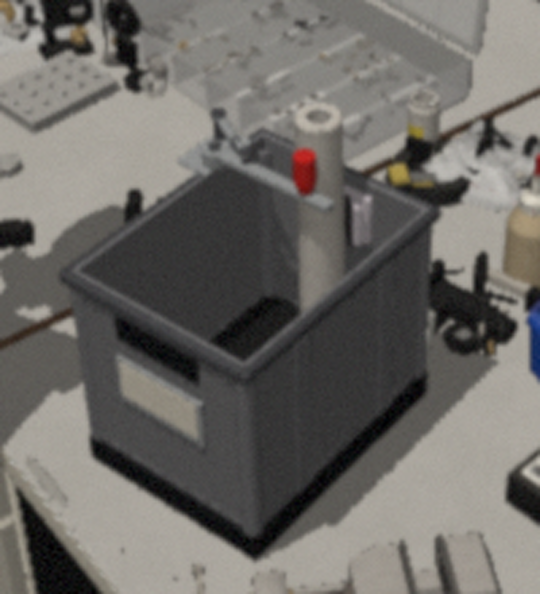

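The keeper is closed. The knob at (299,199) in the zoomed top view measures at bin (43,-7), against an expected (44,-8). The pillar is upright with its head at (265,141), the box is unmoved at (408,330) in the scene view, and the robot is clear. Handing in.

```bash
python3 - <<'E'
from h import *
print(order.finish_job())
E
```

```text
the job is handed in; nothing more can be done
None
```

The pillar is standing upright in the V saddle and the spring keeper has snapped closed in front of it. I handed the job in at about 13.5 s.

I gripped the pillar's head lightly and swung it up about its foot, keeping the foot down in the corner of the bin. I then pressed it into the V and let go. With the fingers closed, I pushed the keeper by its red knob past dead centre, and the spring threw it shut.

**Last checks:**
- **Keeper:** the knob measured at bin (43, −7) mm, where closed should be (44, −8) mm.
- **Pillar:** its head stayed in the same place before and after the keeper closed.
- **Bystanders:** the black box looked unmoved in the scene view, and I saw nothing else disturbed.
- **Robot:** it was clear of everything. The contact forces I read stayed under about 10 N throughout.

**Where the views disagreed:** the wrist view put the foot at about x = 72 mm and the head at about 70.5 mm, a lean of roughly 0.5°. The top view put both at about 69 mm, which is vertical. The seat is at 71 mm, so both are within about 2 mm of it, which is the stated camera calibration accuracy. I did not nudge the pillar further.

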